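Put a dish upside down into the drawer incubator and start it

TASK

Pull the incubator's drawer right out, take the dish sealed with blue tape from the wire rack and lay it upside down (clear lid underneath, culture side on top) flat inside the round ring in the drawer, so that condensation cannot drip on the culture. Then push the drawer fully home and press the green start button all the way down. Leave the other two dishes standing in the rack.

Things in the scene. Friction and masses are not known exactly. Their poses are not given: they have to be found in the camera images.
- dish_blue_center (a point): Centre of the target, a closed petri dish with BLUE tape round its rim: disc of 60 mm diameter, 16 mm thick, 20 g. Own z runs from the beige culture base to the clear lid (outer faces 8 mm off). It starts on edge in the rack, lid towards the robot, top leaning 15 degrees that way: +z points to the robot and 15 degrees down. Lying upside down, +z points straight down.
- dish_yellow_center (a point): Centre of another dish of the same size, axes and stance, with YELLOW tape; it stays in the rack.
- dish_green_center (a point): Centre of another dish of the same size, axes and stance, with GREEN tape; it stays in the rack. Beyond the rack's left side, from about 0.12 m left of the robot's centre line and 0.48 m ahead, a centrifuge 260 mm high fills the bench: pass above or in front of it. A bottle 108 mm high stands 0.8 m ahead.
- dish_rack: Fixed steel-wire rack, 143 x 68 x 62 mm, origin on the bench under its middle, x away from the robot. Rods along x at y = +-20 mm, 22 mm up, carry the dishes; wire loops, 44 mm wide, leaning 15 degrees to -x, part them. Dishes stand 46 mm apart in any order, rims free left and right (+-y); to take one out lift it 50 mm along its own plane (up and 15 degrees to -x).
- tray_pocket (a point): Centre of the pocket's floor in the drawer, 36 mm over the bench; moves with the drawer. x points into the incubator, z up. Two arcs of a ring, 7 mm high, inside diameter 66 mm (71 in the top 3 mm), stand within 47 degrees of +x and -x. At +-y the ring is open and the 6 mm floor plate cut through for fingers: 68 mm along x, 25 to 62 mm off the centre. A flat dish's centre is 8 mm over the floor.
- tray_handle (a point): Middle of the drawer's handle: a steel bar of 11 mm diameter, 90 mm long along the pocket's y, 45 mm over the bench, 35 mm in front of the drawer's front panel (12 mm thick, top 64 mm over the bench). Moves with the drawer. The incubator's top is 88 mm over the bench; its opening leaves 6 mm over a flat dish.
- tray (a joint): How far the drawer is out, in m: 0 fully home, 0.112 the stop. It opens along the pocket's -x (towards the robot), with about 1.5 N of friction, and stays where it is left. It may start up to 15 mm open.
- start_top (a point): Middle of the top of the green start button (22 mm wide) on the incubator's top, 108 mm over the bench. It is pressed straight down and springs back.
- start (a joint): How far the start button is down, in m: 0 released, 0.005 fully down (about 4 N).
There are look-alikes about, which are no part of the job. What is shaped like the part that bears dish_blue_center but orange is not meant.

How it is judged (in metres and radians):
On the way, in this order (a step that is already met when the one before it is completed fails the run):
1. the drawer is pulled out (at least 100 mm) (value of joint tray above 0.1 m), for 0.1 s.
2. the blue-taped dish lies upside down, flat in the pocket of the open drawer, let go (horizontal distance between dish_blue_center and tray_pocket below 0.006 m and z of dish_blue_center in the frame of tray_pocket between 0.005 and 0.0105 m and angle between dish_blue_center's own z axis and vertical above 3.05 rad and value of joint tray above 0.05 m and contact force between dish_blue and the fingers below 0.05 N), for 0.2 s.
3. the drawer is fully home with the dish lying in it (horizontal distance between dish_blue_center and tray_pocket below 0.006 m and z of dish_blue_center in the frame of tray_pocket between 0.005 and 0.0105 m and angle between dish_blue_center's own z axis and vertical above 3.05 rad and value of joint tray below 0.003 m), for 0.1 s.
4. the start button is pressed down (value of joint start above 0.004 m and value of joint tray below 0.003 m), for 0.05 s.
At the end, for the whole second after the job is handed in: Drawer home (within 3 mm); in it the blue-taped dish upside down (within 5 degrees), centred within 6 mm of the pocket and 5 to 10.5 mm over its floor; button pressed and let go; the other dishes within 12 mm of their places (all of step 3 and value of joint start below 0.002 m and distance of each of dish_yellow_center, dish_green_center from where it was at the start of the episode below 0.012 m); the robot touches nothing.
It fails at once if another dish is lifted or pushed out of its place (20 mm) (distance of any of dish_yellow_center, dish_green_center from where it was at the start of the episode above 0.02 m).
It also fails if it takes over 72 s, if anything falls off the work surface, if the arm or the gripper's body presses on something with over 40 N, if the wrist force passes 120 N, or if a joint passes its speed limit or range.

ROBOT

A 6-joint arm with a two-finger parallel gripper is mounted at the origin on a cart in front of the work surface, level with it; the furniture and walls round the work are solid. World frame = base frame: x ahead of the robot, y to its left, z up, the work surface at z = 0. Lengths are in mm, angles in rad, forces in N, time in s.
With the tool pointing down it reaches from about 300 to 750 mm from the base axis. Payload 8.5 kg.
Tool frame: the origin (TCP) lies midway between the tips of the shut fingers; the grasp point (between the pads) lies 19 mm behind it (hold_point_z is the z of the grasp point in the tool frame, in mm); z points along the fingers, y is the line along which they close (so a half turn about z gives the same grasp; the last joint's range is limited). The gripper opens to 88 mm and grips with 3 to 60 N. Pads are 18 mm wide; open, the fingers measure 123 mm over their backs; the gripper's body (75 mm by 187 mm) begins 45 mm behind the grasp point.
Start: joints at [-1.564, 0.381, 1.297, -0, 1.464, -0.215], TCP at [120.988, -536.509, 238.748] pointing down, gripper open.
Joint ranges: [-3.11, 3.11], [-0.89, 2.33], [0.22, 2.48], [-1.42, 4.56], [0.17, 2.85], [-2.88, 2.88]. Speed limits (rad/s): [2.39, 2.39, 3.14, 3.14, 3.14, 3.14].

INTERFACE

Orientations are given as a rotation vector (axis times angle).
In Python, from plant import * gives the robot as it stands.
- The arm moves only by the shell command python3 -m inch 'ROWS' [FORCE]. ROWS is JSON, a list that holds one entry, the list of rows, each a list of 5 numbers: the shift along the tool's x, y, z in mm, then the turn about the tool's z in degrees, then the closure, from 0 (fully open) to 1 (shut). In form: [[[x, y, z, turn, fingers], ...]]. A call has 1 to 8 rows; each row is the pose to reach, as a shift and turn from the pose commanded when the call began, along the tool's axes at that moment; what a row does not reach only later rows make up. A row lasts 1/10 s, in which the tool goes at most 50 mm and 8.59 degrees, less where a joint would pass 70% of its speed; a pose out of reach is approached as far as the arm can. A call with a gripper value outside its range is refused whole. The fingers move at their own pace and stop on an object; FORCE is the grip in N (left out, the last holds). Time passes only in rows, so rows that repeat a pose let the fingers close. It gives the time, the measured TCP pose, the force, the opening and the grip force at its end, in the units of the state.
- sense(): the state, without advancing time (a new reading comes with each control period).
- get_image(name): name is "side" or "top" or "wrist"; returns (picture, depth): 420x560x3 uint8, red, green, blue; 420x560 float32, mm along the optical axis (not along the pixel's ray), 0 where there is no reading.
- calibration(name): a dict with "mtx" (3x3 intrinsics, pixels), "k1" (the pictures are not rectified: a ray, as slopes to the right and down, at radius r is drawn at 1 + k1 r^2 times it, then the intrinsics apply), "R" (3x3) and "t" (3): a world point X has camera coordinates R X + t. Camera axes: x right, y down, z forward; pixel columns grow to the right and rows downward; lengths in mm; the calibration is good to about 2 mm. A picture is of the moment at which its call begins: read the wrist's pose just before it. calibration takes no time and is no camera call; for the wrist camera it gives the pose at the moment of the call.
- hand_in(): hands the job in; it is judged then, once.
The state is a dict: "time_s": time; "joint_positions": joint angles; "joint_vel": joint speeds; "joint_torque": joint torques, N m; "tcp_pos": TCP position; "eef_rot": TCP orientation; "ft_force": force on the tool from outside, world axes, zero at the start; "ft_torque": the same for the moment, N m; "width": finger opening in mm; "grip_force": force on a finger pad.
Only numpy, scipy, OpenCV 4.12 (cv2) and the standard library are available. Lean on these libraries where they do the work, as an engineer would, in place of code of your own. Each camera call takes 0.05 s, during which the arm holds its last target. There are 200 camera calls.

## Working session

There is one attempt and no reset: what is moved stays moved. The work goes in short steps, Python scripts to look and compute and a shell command to move; the robot and the scene stay as the last step left them, time stands still between calls to the robot, and variables do not carry over. Pictures are saved under pics/ and viewed, at most 10 in all, crops included, and the job is handed in when it is done.

```bash
ls; mkdir -p pics; cat > h.py <<'E'
from plant import *
import numpy as np, cv2, os
from scipy.spatial.transform import Rotation as Ro
def px2w(u,v,d,c):
    # pixel + depth -> world
    K=np.array(c["mtx"],float);k=c["k1"]
    p=cv2.undistortPoints(np.array([[[u,v]]],float),K,np.array([k,0,0,0.]))[0,0]
    return np.array(c["R"]).T@(np.array([p[0]*d,p[1]*d,d])-np.array(c["t"]))
def w2px(X,c):
    q=np.array(c["R"])@X+np.array(c["t"]);s=q[:2]/q[2];s=s*(1+c["k1"]*(s@s))
    K=np.array(c["mtx"]);return K[0,0]*s[0]+K[0,2],K[1,1]*s[1]+K[1,2]
def grab(n,tag):
    c=calibration(n);im,d=get_image(n)
    np.savez(f"{tag}.npz",im=im,d=d,**{k:np.array(v) for k,v in c.items()})
    cv2.imwrite(f"pics/{tag}.png",im[:,:,::-1]);return im,d,c
def load(tag):
    z=np.load(f"{tag}.npz");return z["im"],z["d"],{k:(z[k] if k!="k1" else float(z[k])) for k in("mtx","k1","R","t")}
def crop(tag,u0,v0,u1,v1,s,out):
    im=load(tag)[0][v0:v1,u0:u1,::-1]
    cv2.imwrite(f"pics/{out}.png",cv2.resize(im,None,fx=s,fy=s,interpolation=cv2.INTER_CUBIC))
def at(tag,pts,r=1):
    im,d,c=load(tag)
    for u,v in pts:
        w=d[v-r:v+r+1,u-r:u+r+1];w=w[w>0]
        if w.size: print((u,v),np.round(px2w(u,v,np.median(w),c),1),im[v,u])
        else: print((u,v),'no depth')
E
python3 - <<'E'
from h import *
s=sense();print({k:np.round(v,3) for k,v in s.items()});print(Ro.from_rotvec(s["eef_rot"]).as_matrix().round(3))
a=grab("top","t0")[0];b=grab("side","s0")[0]
E
```

```text
pics
{'time_s': np.float64(0.0), 'joint_positions': array([-1.564,  0.381,  1.298, -0.   ,  1.464, -0.215]), 'joint_vel': array([-0.001, -0.   , -0.   , -0.001, -0.001, -0.001]), 'joint_torque': array([-1.0000e-03, -4.3793e+01, -2.2456e+01,  7.1000e-02,  3.5000e-02,
       -0.0000e+00]), 'tcp_pos': array([ 121.004, -536.259,  238.157]), 'eef_rot': array([-3.121, -0.348, -0.   ]), 'ft_force': array([ 0.244, -0.297, -0.143]), 'ft_torque': array([-0.018,  0.007, -0.009]), 'grip_force': np.float64(0.0), 'width': np.float64(87.948)}
[[ 0.975  0.22  -0.   ]
 [ 0.22  -0.975  0.001]
 [ 0.    -0.001 -1.   ]]
```

View pics/t0.png

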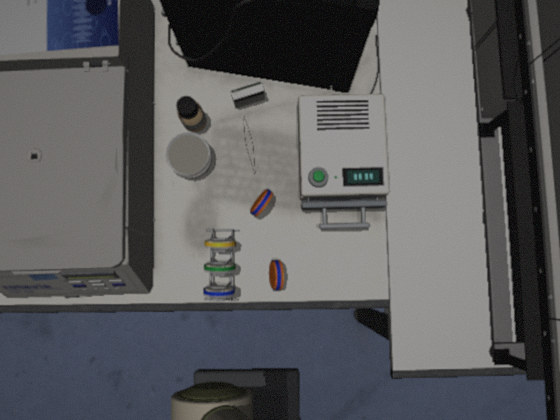

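View pics/s0.png

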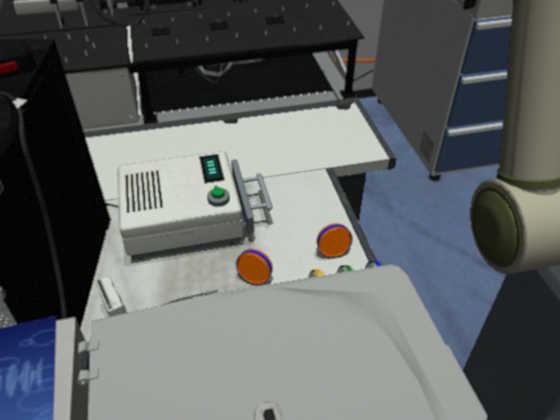

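The top view shows the rack with three taped dishes: yellow (221,243), green (219,267) and blue (220,292). Two orange dishes with blue tape stand loose at (261,203) and (278,274). The incubator is at (343,145), with its button at (318,176) and handle at (343,226). The blue-taped dish in the rack at (220,292) fits the description. The orange pair are the look-alikes.

```bash
python3 - <<'E'
from h import *
crop("t0",190,180,400,315,3.8,"c0")
at("t0",[(318,176),(322,226),(343,226),(366,226),(303,198),(385,198),(302,100),(382,98),(210,293),(220,293),(231,292),(206,292),(234,292),(206,268),(232,267),(207,244),(233,243),(278,274)])
E
```

```text
(318, 176) [ 673.4 -194.4  106.6] [ 49 115  65]
(322, 226) [ 584.8 -203.9   50.2] [122 123 125]
(343, 226) [ 584.  -245.    50.1] [109 109 114]
(366, 226) [ 583.3 -290.2   49.1] [100 100 102]
(303, 198) [ 639.7 -167.8   56.8] [52 48 47]
(385, 198) [ 645.4 -340.5   -2.2] [63 65 62]
(302, 100) [ 827.9 -169.    87.7] [149 147 145]
(382, 98) [ 829.8 -325.3   87.5] [148 145 143]
(210, 293) [460.   11.6  75.2] [ 11  40 128]
(220, 293) [459.7  -7.4  77.1] [ 32  51 136]
(231, 292) [460.9 -26.8  64. ] [ 3 21 81]
(206, 292) [461.8  19.8  70.1] [ 10  28 110]
(234, 292) [460.4 -31.4  51. ] [47 48 58]
(206, 268) [506.8  20.2  67.4] [12 81 29]
(232, 267) [508.  -28.9  62.5] [25 63 31]
(207, 244) [552.3  17.9  70.2] [146 117  27]
(233, 243) [554.  -30.8  59.7] [98 77 14]
(278, 274) [ 493.3 -116.5   58.4] [ 23  43 130]
```

View pics/c0.png

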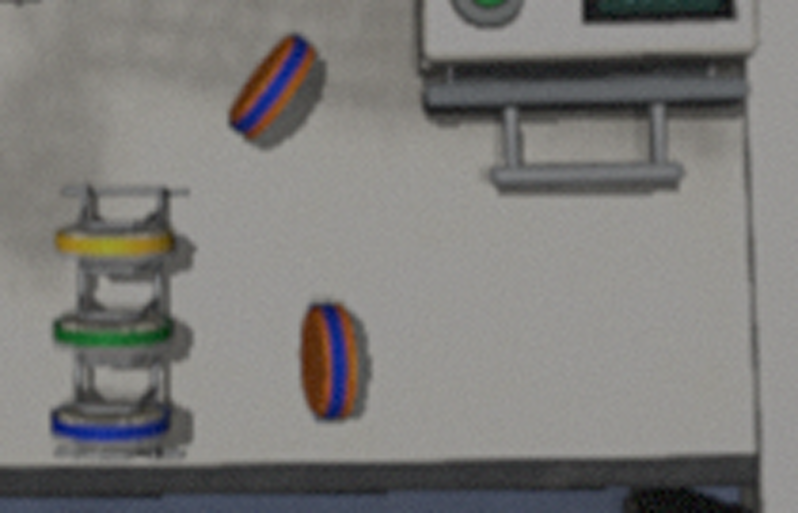

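```bash
python3 -m inch '[[[360,-118,60,12.7,1],[360,-118,60,12.7,1],[360,-118,60,12.7,1],[360,-118,60,12.7,1],[360,-118,60,12.7,1],[360,-118,60,12.7,1],[360,-118,60,12.7,1],[360,-118,60,12.7,1]]]' 20; python3 -c "
from h import *
s=sense();print(s['tcp_pos'],Ro.from_rotvec(s['eef_rot']).as_matrix().round(3))"
```

```text
time_s: 0.9
tcp_pos: [448.2, -340.1, 178.0]
eef_rot: [-3.141, -0.003, 0.001]
ft_force: [-0.1, -0.2, -0.2]
width: 26.1
grip_force: 0.0
[ 448.17832826 -340.10217961  177.98306758] [[ 1.     0.002 -0.   ]
 [ 0.002 -1.     0.001]
 [-0.    -0.001 -1.   ]]
```

```bash
python3 -m inch '[[[156,-94,50,0,1],[156,-94,50,0,1],[156,-94,50,0,1],[156,-94,50,0,1],[156,-94,85,0,1],[156,-94,85,0,1],[156,-94,85,0,1]]]'; python3 - <<'E'
from h import *
grab("wrist","w1")
E
```

```text
time_s: 1.6
tcp_pos: [601.8, -248.4, 93.8]
eef_rot: [-3.141, 0.0, 0.002]
ft_force: [-0.3, 0.3, 0.1]
width: 0.7
grip_force: 0.0
```

View pics/w1.png

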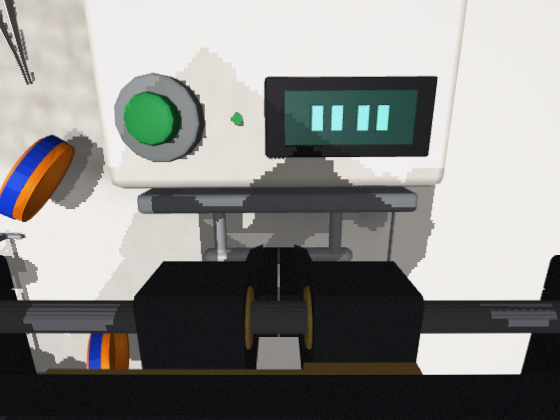

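Wrist view: the handle bar is at row 255 (columns 205–350), its posts at columns 222 and 337, the panel top at row 200 and the green button at (150,118). The shut tips are just above the gap.

```bash
python3 - <<'E'
from h import *
print(sense()["tcp_pos"])
at("w1",[(150,118),(215,256),(230,255),(340,256),(170,196),(170,208),(390,196),(390,208),(280,200),(280,205),(222,230),(337,230),(120,180),(440,180),(278,250)])
E
```

```text
[ 602.11400731 -248.95247488   94.97674474]
(150, 118) [ 673.1 -195.7  107.7] [ 54 161  84]
(215, 256) [ 586.1 -205.9   49.7] [111 111 115]
(230, 255) [ 586.6 -215.8   49.1] [81 81 83]
(340, 256) [ 585.9 -288.6   49.4] [83 84 86]
(170, 196) [ 629.9 -184.6   62.5] [57 58 61]
(170, 208) [ 622.9 -184.2   63.3] [59 60 63]
(390, 196) [ 630.  -312.7   63.4] [124 126 132]
(390, 208) [ 622.8 -313.3   63.5] [62 63 67]
(280, 200) [ 627.7 -248.8   63.4] [62 63 65]
(280, 205) [ 624.7 -248.8   63.6] [60 63 65]
(222, 230) [ 603.8 -211.2   48.3] [136 135 141]
(337, 230) [ 603.9 -285.8   48.9] [76 76 79]
(120, 180) [ 643.9 -169.2   86.8] [224 220 211]
(440, 180) [ 643.5 -328.8   85.6] [165 162 155]
(278, 250) [ 610.9 -247.6   97.4] [42 41 43]
```

```bash
python3 -m inch '[[[0,0,40,0,1],[0,0,60,0,1],[0,0,60,0,1],[-15,0,60,0,1],[-35,0,60,0,1],[-55,0,60,0,1],[-75,0,60,0,1],[-90,0,60,0,1]]]'; python3 -m inch '[[[-6,0,0,0,1],[-12,0,0,0,1],[-16,0,0,0,1],[-16,0,0,0,1]]]'
```

```text
time_s: 2.45
tcp_pos: [512.4, -249.5, 36.6]
eef_rot: [3.139, -0.001, 0.007]
ft_force: [2.9, -1.0, -1.7]
width: 0.1
grip_force: 1.2
time_s: 2.85
tcp_pos: [496.4, -248.5, 34.3]
eef_rot: [3.141, 0.0, 0.001]
ft_force: [0.3, -0.5, 0.2]
width: 0.3
grip_force: 0.2
```

```bash
python3 -m inch '[[[-3,0,0,0,1],[-6,0,0,0,1],[-6,0,0,0,1]]]';python3 -m inch '[[[-2,0,0,0,1],[-4,0,0,0,1],[-4,0,0,0,1]]]'; python3 - <<'E'
from h import *
grab("top","t1")
at("t1",[(322,260),(366,260)])
E
```

```text
time_s: 3.15
tcp_pos: [495.7, -248.7, 34.5]
eef_rot: [3.139, -0.001, 0.02]
ft_force: [27.7, 4.7, -8.1]
width: 0.3
grip_force: 13.9
time_s: 3.45
tcp_pos: [495.4, -248.8, 34.7]
eef_rot: [3.137, -0.003, 0.033]
ft_force: [48.2, 8.4, -16.7]
width: 0.2
grip_force: 23.7
(322, 260) [ 511.9 -181.8  302.1] [48 48 35]
(366, 260) [ 510.1 -242.3  324.9] [129 124 111]
```

View pics/t1.png

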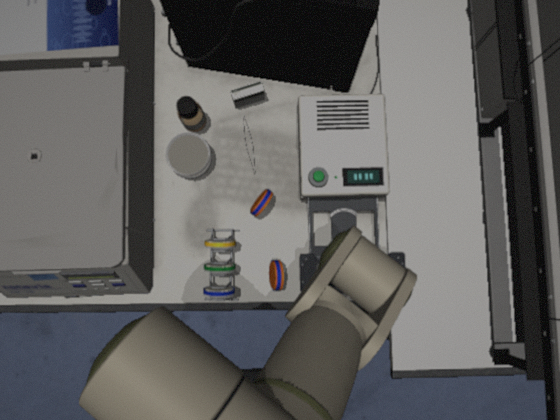

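The drawer is against its stop (48 N, handle bar moved about 107 mm). I back off, rise, and look at the pocket from above.

```bash
python3 -m inch '[[[14,0,0,0,1],[16,0,0,0,1],[16,0,0,0,1],[16,0,-45,0,1],[16,0,-90,0,0.5],[-20,0,-130,0,0],[-30,0,-140,0,0],[-30,0,-140,0,0]]]'; python3 - <<'E'
from h import *
print(sense()["tcp_pos"])
grab("wrist","w2")
E
```

```text
time_s: 4.3
tcp_pos: [455.0, -248.5, 175.6]
eef_rot: [3.14, -0.002, 0.003]
ft_force: [0.2, 0.4, -0.6]
width: 30.2
grip_force: 0.0
[ 454.98831521 -248.5480623   175.61726476]
```

View pics/w2.png

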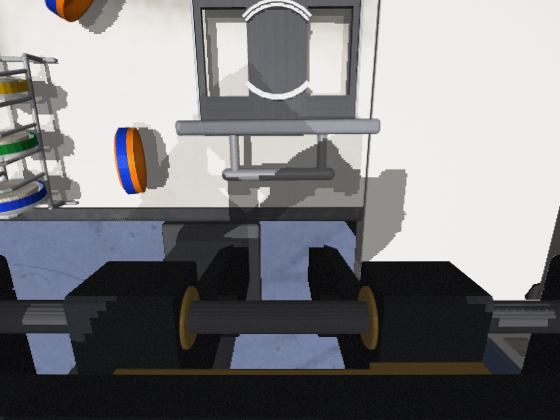

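Pocket view: the white ring arcs are at about (277,12) and (278,92), the finger cut-outs at columns 225 and 330. I fit a circle to the arcs.

```bash
python3 - <<'E'
from h import *
from scipy.optimize import least_squares
im,d,c=load("w2")
P=[]
for v in range(0,105):
  for u in range(238,316):
    if d[v,u]>0:
      X=px2w(u,v,d[v,u],c)
      if im[v,u].min()>150 and 38<X[2]<48: P.append(X)
P=np.array(P);print(len(P),P.min(0),P.max(0))
f=least_squares(lambda q:np.hypot(P[:,0]-q[0],P[:,1]-q[1])-q[2],[570,-248,35],loss="soft_l1");print(f.x,np.std(f.fun))
at("w2",[(278,50),(215,128),(340,128),(235,174),(325,174),(30,196),(48,205)])
# model: yaw of cutout edges
E
```

```text
809 [ 543.75983854 -275.08794027   38.00959357] [ 617.64251552 -220.65956862   44.36601056]
[ 580.98896562 -247.63857265   35.21771308] 1.3171462927971744
(278, 50) [ 582.8 -248.4   35.1] [102 105 110]
(215, 128) [ 520.3 -197.7   63.4] [131 133 141]
(340, 128) [ 520.  -297.9   63.5] [159 162 169]
(235, 174) [ 481.  -210.4   50.1] [189 190 194]
(325, 174) [ 480.7 -289.4   50. ] [80 81 83]
(30, 196) [463.2 -30.9  56.2] [16 31 92]
(48, 205) [446.3 -20.   23.3] [150 147 146]
```

```bash
python3 -m inch '[[[-40,-50,0,0,0],[-55,-100,0,0,0],[-55,-150,0,0,0],[-55,-200,0,0,0],[-55,-242,0,0,0],[-55,-242,0,0,0],[-55,-242,0,0,0]]]'; python3 - <<'E'
from h import *
print(sense()["tcp_pos"])
grab("wrist","w3")
crop("w3",180,0,380,260,2.2,"c3")
im,d,c=load("w3")
h=cv2.cvtColor(im,cv2.COLOR_RGB2HSV)
for n,lo,hi in(("b",108,130),("g",50,90),("y",18,34)):
  m=(h[...,0]>=lo)&(h[...,0]<=hi)&(h[...,1]>120)&(h[...,2]>40)&(d>0);m[245:]=0
  v,u=np.nonzero(m);X=np.array([px2w(a,b,d[b,a],c) for a,b in zip(u,v)])
  X=X[(X[:,2]>25)&(abs(X[:,1])<60)]
  print(n,len(X),X.min(0).round(1),X.max(0).round(1))
  for z in range(35,80,6):
    q=X[abs(X[:,2]-z)<3]
    if len(q): print(z,q[:,0].mean().round(1),q[:,1].min().round(1),q[:,1].max().round(1))
E
```

```text
time_s: 5.05
tcp_pos: [401.1, -5.1, 172.8]
eef_rot: [-3.141, -0.005, 0.003]
ft_force: [-0.0, -0.3, -0.6]
width: 87.7
grip_force: 0.0
[401.0504871   -5.08135342 172.77998449]
b 735 [452.7 -31.4  40. ] [467.8  28.5  80.1]
41 465.5 -30.8 27.7
47 465.0 -31.4 28.5
53 459.2 28.0 28.0
59 460.5 -30.5 27.8
65 459.1 -28.2 26.2
71 457.8 -24.5 21.6
77 457.1 -17.9 14.9
g 825 [499.  -31.8  56.2] [511.3  26.4  80. ]
59 506.3 -31.8 26.4
65 505.2 -29.9 24.1
71 503.7 -26.3 20.5
77 503.1 -20.0 14.7
y 844 [544.4 -33.5  51.7] [557.2  26.3  79.4]
53 553.8 -33.5 26.3
59 551.3 -33.2 24.9
65 550.3 -31.5 23.4
71 549.0 -27.2 19.4
77 547.8 -21.2 12.5
```

View pics/c3.png

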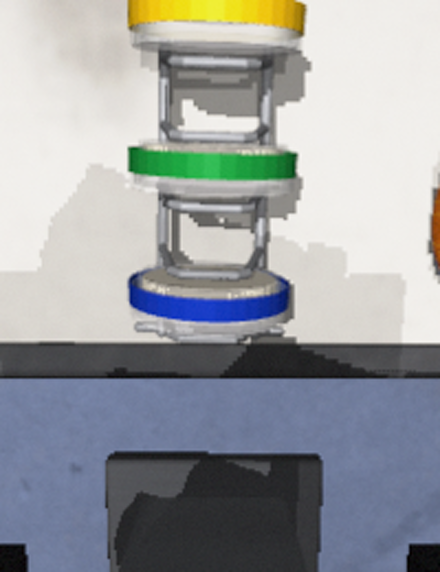

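Close crop confirms the blue-taped dish with beige base and clear lid, nearest the robot at crop (210,298), and not orange. I cross-check its sideways position in the top view.

```bash
python3 - <<'E'
from h import *
im,d,c=load("t0")
h=cv2.cvtColor(im,cv2.COLOR_RGB2HSV)
for n,lo,hi in(("b",105,130),("g",50,90),("y",18,34)):
  m=(h[...,0]>=lo)&(h[...,0]<=hi)&(h[...,1]>120)&(d>0);m[:,:195]=0;m[:,245:]=0;m[:235]=0;m[300:]=0
  v,u=np.nonzero(m);X=np.array([px2w(a,b,d[b,a],c) for a,b in zip(u,v)])
  print(n,len(X),u.min(),u.max(),v.min(),v.max(),X.min(0).round(1),X.max(0).round(1))
  zs=X[X[:,2]>60];print(zs[:,0].mean(),zs[:,1].mean())
im,d,c=load("w3")
print(w2px(np.array([466,-1.5,47]),c), w2px(np.array([466,-1.5+30,47]),c))
E
```

```text
b 107 204 233 290 295 [455.6 -30.2  57.8] [465.5  24.7  81.5]
459.4652359769284 -2.6877632068037127
g 79 205 234 266 270 [502.4 -32.2  56.2] [510.7  22.6  83.3]
505.14586261375354 -5.008559069768927
y 117 205 235 241 246 [547.5 -34.3  39. ] [559.2  22.8  80.5]
551.2227949554441 -4.963392477003908
(np.float64(274.8797699875466), np.float64(127.36646493538449)) (np.float64(239.2867577717723), np.float64(127.2811048229284))
```

```bash
python3 -m inch '[[[40,-3,0,1.4,0],[65,-3,20,1.4,0],[65,-3,60,1.4,0],[65,-3,100,1.4,0],[65,-3,130,1.4,0],[65,-3,145,1.4,0],[65,-3,145,1.4,0]]]'; python3 -c "
from h import *
print(sense()['tcp_pos'],sense()['ft_force'])"; python3 -m inch '[[[0,0,0,0,0.15],[0,0,0,0,0.25],[0,0,0,0,0.28]]]' 6
```

```text
time_s: 5.8
tcp_pos: [465.4, -4.7, 26.4]
eef_rot: [-3.14, 0.042, 0.008]
ft_force: [0.9, -0.0, -0.3]
width: 87.9
grip_force: 0.0
[465.36746209  -4.69542263  26.41009575] [ 0.92200679 -0.01132084 -0.30291037]
time_s: 6.1
tcp_pos: [466.7, -3.6, 29.6]
eef_rot: [3.141, -0.039, 0.003]
ft_force: [0.2, -0.8, 0.4]
width: 66.2
grip_force: 0.0
```

```bash
python3 -m inch '[[[0,-1,1,0,0.30],[0,-1,1,0,0.32],[0,-1,1,0,0.34],[0,-1,1,0,0.36],[0,-1,1,0,0.4],[0,-1,1,0,0.5],[0,-1,1,0,0.5]]]' 6
```

```text
time_s: 6.8
tcp_pos: [466.3, -2.1, 27.8]
eef_rot: [-3.141, 0.038, -0.0]
ft_force: [0.6, 2.6, 2.3]
width: 59.2
grip_force: 5.9
```

```bash
python3 -m inch '[[[-3,0,-11,0,0.5],[-6,0,-22,0,0.5],[-9,0,-33,0,0.5],[-12,0,-44,0,0.5],[-15,0,-56,0,0.5],[-18,0,-75,0,0.5],[-18,0,-95,0,0.5],[-18,0,-95,-1.4,0.5]]]' 6; python3 - <<'E'
from h import *
grab("wrist","w4");grab("side","s4")
a=cv2.imread("pics/w4.png");b=cv2.imread("pics/s4.png")[150:350,200:480]
cv2.imwrite("pics/c4.png",np.vstack([a[60:330],cv2.resize(b,(462,330))if 0 else cv2.resize(b,(560,330))[:, :]]))
E
```

```text
time_s: 7.6
tcp_pos: [448.9, -2.0, 125.2]
eef_rot: [3.14, 0.002, 0.007]
ft_force: [0.2, 0.2, 0.0]
width: 59.1
grip_force: 6.0
```

View pics/c4.png

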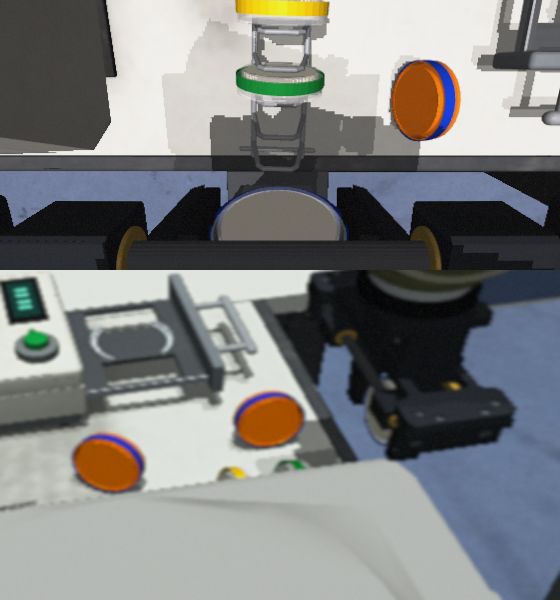

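The dish is held, its beige base facing the wrist camera at full-image (280,275). Yellow and green are still in the rack. I fit a plane to its base for the tilt.

```bash
cat >> h.py <<'E'
def tilt(tag,u0=225,u1=335,v0=240,v1=300):
    im,d,c=load(tag);tcp=sense()["tcp_pos"];P=[]
    for v in range(v0,v1):
        for u in range(u0,u1):
            if d[v,u]>0 and im[v,u].min()>70:
                X=px2w(u,v,d[v,u],c)
                if np.linalg.norm(X-tcp-[0,0,19])<45: P.append(X)
    P=np.array(P);m=P.mean(0)
    for _ in range(3):
        m=np.median(P,0) if _==0 else P.mean(0);n=np.linalg.svd(P-m,full_matrices=0)[2][2];n*=np.sign(n[2]);r=(P-m)@n;P=P[abs(r)<2]
    print("base n",n.round(3),"lean",np.degrees(np.arcsin(n[2])).round(1),"N",len(P),"mean-tcp",(m-tcp).round(1),"n-offset of face from grasp",((m-tcp-[0,0,19])@n).round(1),"min/max",(P.min(0)-tcp).round(1),(P.max(0)-tcp).round(1))
E
python3 -c "
from h import *
tilt('w4')"
```

```text
base n [ 0.983 -0.001  0.186] lean 10.7 N 4897 mean-tcp [ 3.8  0.1 21.1] n-offset of face from grasp 4.2 min/max [  0.1 -25.4  -1.8] [ 8.4 25.4 36.9]
```

```bash
python3 -m inch '[[[20,45,0,0,0.5],[40,90,0,0,0.5],[65,135,0,0,0.5],[90,175,0,0,0.5],[115,210,0,0,0.5],[135,235,0,0,0.5],[147,246,20,0,0.5],[147,246,40,0,0.5]]]' 6;python3 -m inch '[[[0,0,15,0,0.5],[0,0,25,0,0.5],[0,0,28,0,0.5],[0,0,28,0,0.5]]]'; python3 - <<'E'
from h import *
print(sense()["tcp_pos"]);grab("wrist","w5");tilt("w5")
E
```

```text
time_s: 8.5
tcp_pos: [595.9, -249.4, 80.6]
eef_rot: [-3.142, 0.002, 0.0]
ft_force: [-0.8, 0.0, -1.2]
width: 58.9
grip_force: 6.0
time_s: 8.9
tcp_pos: [595.1, -247.6, 54.4]
eef_rot: [-3.141, -0.0, 0.001]
ft_force: [0.0, -0.5, -0.1]
width: 59.0
grip_force: 6.0
[ 595.1085014  -247.61565025   54.41935385]
base n [ 0.984 -0.001  0.181] lean 10.4 N 4897 mean-tcp [ 2.7  0.4 18.1] n-offset of face from grasp 2.5 min/max [ -0.8 -25.9  -4.3] [ 7.1 25.8 34.1]
```

```bash
for i in 1; do python3 -m inch '[[[0,0,3,0,0.5],[0,0,3,0,0.5]]]'; python3 -m inch '[[[0,0,2,0,0.5],[0,0,2,0,0.5]]]'; python3 -m inch '[[[0,0,2,0,0.5],[0,0,2,0,0.5]]]';  done
```

```text
time_s: 9.15
tcp_pos: [595.3, -247.7, 52.0]
eef_rot: [3.141, 0.0, 0.001]
ft_force: [0.1, -0.3, 0.1]
width: 58.9
grip_force: 6.0
time_s: 9.35
tcp_pos: [595.2, -247.7, 49.7]
eef_rot: [-3.142, -0.0, 0.0]
ft_force: [0.3, -0.6, -0.1]
width: 59.1
grip_force: 6.0
time_s: 9.55
tcp_pos: [595.1, -247.7, 47.5]
eef_rot: [-3.141, -0.0, 0.001]
ft_force: [0.1, 0.5, 0.1]
width: 58.7
grip_force: 6.0
```

```bash
python3 -m inch '[[[0,0,1.5,0,0.5],[0,0,1.5,0,0.5]]]'; python3 -m inch '[[[0,0,1.5,0,0.5],[0,0,1.5,0,0.5]]]'
```

```text
time_s: 9.75
tcp_pos: [595.5, -247.8, 46.6]
eef_rot: [3.141, 0.0, 0.001]
ft_force: [0.5, 0.4, 2.6]
width: 59.2
grip_force: 5.9
time_s: 9.95
tcp_pos: [595.8, -248.0, 45.6]
eef_rot: [3.141, 0.0, 0.003]
ft_force: [0.8, 0.2, 4.7]
width: 59.2
grip_force: 5.7
```

```bash
python3 -m inch '[[[-3,0,0,0,0.5],[-6,0,0.3,0,0.5],[-9,0,0.8,0,0.5],[-12,0,1.8,0,0.5],[-15,0,3.2,0,0.5],[-18,0,5,0,0.5],[-18,0,5,0,0.5]]]'; python3 - <<'E'
from h import *
print(sense()["tcp_pos"]);grab("wrist","w6");tilt("w6")
E
```

```text
time_s: 10.65
tcp_pos: [576.6, -247.6, 39.3]
eef_rot: [-3.141, 0.0, 0.002]
ft_force: [0.4, -0.3, 0.3]
width: 58.0
grip_force: 6.0
[ 576.64650404 -247.63145594   39.31826192]
base n [ 0.651 -0.     0.759] lean 49.4 N 5356 mean-tcp [ 4.5  0.4 19.8] n-offset of face from grasp 3.5 min/max [ -4.6 -24.1   8.8] [16.4 24.6 28.6]
```

```bash
cat >> h.py <<'E'
def disc(tag):
    # circle through the outline of everything light or blue belonging to the held dish (face plane coords)
    im,d,c=load(tag);tcp=sense()["tcp_pos"];P=[];B=[]
    for v in range(200,318):
        for u in range(200,360):
            if d[v,u]>0:
                X=px2w(u,v,d[v,u],c)-tcp
                if np.linalg.norm(X-[0,0,19])<45:
                    p=im[v,u].astype(int)
                    (P if p.min()>70 else B if p[2]>p[0]+30 else []).append(X)
    P=np.array(P);B=np.array(B)
    m=np.median(P,0)
    for _ in range(3):
        n=np.linalg.svd(P-m,full_matrices=0)[2][2];n*=np.sign(n[2]);P=P[abs((P-m)@n)<1.5];m=P.mean(0)
    e=np.cross([0,1,0],n);e/=np.linalg.norm(e) # in-plane, x-z
    s=P@e;y=P[:,1]
    for a in np.arange(np.floor(s.min()),s.max(),5):
        k=(s>=a)&(s<a+5)
        if k.sum()>20: print("s",a+2.5,"y",y[k].min().round(1),y[k].max().round(1))
    print("e",e.round(2),"grasp s",(np.array([0,0,19])@e).round(1),"s range",s.min().round(1),s.max().round(1))
    if len(B): t=B@e;print("blue s",t.min().round(1),t.max().round(1),len(B))
E
python3 -c "
from h import *
print('w5');disc('w5');print('w6');disc('w6')"
```

```text
w5
s -38.5 y -24.8 26.4
s -33.5 y -25.9 27.2
s -28.5 y -26.4 27.6
s -23.5 y -26.0 27.3
s -18.5 y -24.1 25.8
s -13.5 y -19.9 21.6
e [ 0.26  0.   -0.97] grasp s -18.3 s range -40.7 7.3
blue s -39.6 7.9 521
w6
s -18.5 y -26.2 27.5
s -13.5 y -25.5 26.9
s -8.5 y -24.1 25.8
s -3.5 y -21.3 22.9
s 1.5 y -16.5 18.6
s 6.5 y -9.8 11.1
s 21.5 y -25.3 26.1
e [ 0.77  0.   -0.64] grasp s -12.2 s range -20.4 27.7
blue s -20.1 13.5 514
```

```bash
python3 -m inch '[[[0,0,-6,0,0.5],[8,0,-6,0,0.5],[16,0,-6,0,0.5],[22,0,-6,0,0.5],[22,0,-6,0,0.5],[22,0,-3,0,0.5],[22,0,0,0,0.5],[22,0,0,0,0.5]]]'; python3 - <<'E'
from h import *
print(sense()["tcp_pos"]);grab("wrist","w7");tilt("w7");disc("w7")
E
```

```text
time_s: 11.5
tcp_pos: [598.8, -247.7, 39.2]
eef_rot: [-3.141, 0.0, 0.002]
ft_force: [0.7, -0.6, 0.1]
width: 58.1
grip_force: 6.0
[ 598.78324534 -247.66842804   39.22457442]
base n [ 0.679 -0.002  0.734] lean 47.2 N 4167 mean-tcp [ 4.7  0.3 19.7] n-offset of face from grasp 3.7 min/max [ -3.6 -24.2   7.3] [15.8 24.6 28.1]
s -21.5 y -25.8 27.2
s -16.5 y -25.5 27.0
s -11.5 y -23.9 25.3
s -6.5 y -24.9 23.4
s -1.5 y -21.4 20.4
s 3.5 y -17.1 16.4
s 8.5 y -16.0 17.3
s 13.5 y -9.0 11.6
e [ 0.64  0.   -0.77] grasp s -14.6 s range -23.4 13.5
blue s -22.2 10.5 520
```

```bash
python3 -m inch '[[[-2,0,1.5,0,0.5],[-3.5,0,3,0,0.5],[-5,0,4.5,0,0.5],[-6.5,0,6,0,0.5],[-8,0,7.5,0,0.5],[-9,0,9,0,0.5],[-9,0,9,0,0.5]]]' 4; python3 - <<'E'
from h import *
print(sense()["tcp_pos"]);grab("wrist","w8");tilt("w8");disc("w8")
E
```

```text
time_s: 12.25
tcp_pos: [590.0, -247.7, 30.5]
eef_rot: [-3.141, -0.0, 0.001]
ft_force: [0.1, 0.3, 0.5]
width: 58.5
grip_force: 4.0
[ 590.01788767 -247.71632211   30.49941694]
base n [ 0.459 -0.006  0.888] lean 62.7 N 2789 mean-tcp [ 5.4  0.1 23.3] n-offset of face from grasp 6.3 min/max [ -3.5 -23.9  15.2] [17.9 24.2 27.6]
s -14.5 y -23.6 25.2
s -9.5 y -23.0 24.6
s -4.5 y -23.4 22.4
s 0.5 y -18.7 20.7
s 5.5 y -14.0 14.7
s 10.5 y -22.3 24.4
s 15.5 y -19.7 20.9
s 20.5 y -11.7 12.3
s 25.5 y 20.8 27.8
e [ 0.85  0.   -0.53] grasp s -10.1 s range -16.8 27.1
blue s -17.6 8.8 402
```

```bash
python3 -m inch '[[[3,0,-1,0,0.5],[5,0,-1,0,0.5],[5,0,0,0,0.5],[5,0,0,0,0.5],[5,0,0,0,0.27],[5,0,0,0,0.25],[5,0,0,0,0.23],[5,0,0,0,0.23]]]'; python3 - <<'E'
from h import *
print(sense()["tcp_pos"]);grab("wrist","w9");tilt("w9");disc("w9")
E
```

```text
time_s: 13.1
tcp_pos: [595.2, -247.8, 30.8]
eef_rot: [3.142, 0.0, 0.0]
ft_force: [-0.7, -0.0, 0.3]
width: 68.1
grip_force: 0.0
[ 595.20038855 -247.77891699   30.77277059]
base n [ 0.172 -0.011  0.985] lean 80.1 N 2670 mean-tcp [ 3.3 -0.2 20.2] n-offset of face from grasp 1.7 min/max [ -7.2 -24.5  16.2] [16.1 24.6 22.5]
s -10.5 y -22.0 24.0
s -5.5 y -21.3 25.0
s -0.5 y -19.5 23.7
s 4.5 y -17.2 18.7
s 14.5 y -16.6 18.1
e [ 0.91  0.   -0.41] grasp s -7.8 s range -12.4 17.5
blue s -16.0 10.8 805
```

View pics/w9.png

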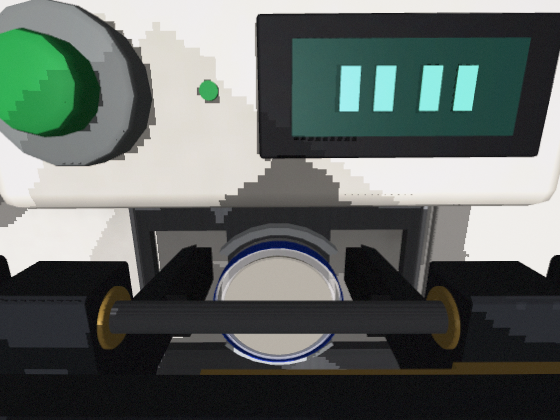

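The dish lies near flat in the ring, culture side up, around (278,300), with the fingers clear. I rise and measure the dish against the ring.

```bash
python3 -m inch '[[[0,0,-20,0,0.23],[0,0,-50,0,0.23],[0,0,-90,0,0.23],[-40,0,-110,0,0.4],[-85,0,-110,0,0.6],[-120,0,-110,0,1],[-120,0,-110,0,1],[-120,0,-110,0,1]]]'; cat >> h.py <<'E'
def flat(tag,cx=581,cy=-248):
    from scipy.optimize import least_squares
    im,d,c=load(tag);v,u=np.nonzero(d>0);k=(v<235);v,u=v[k],u[k]
    X=np.array([px2w(a,b,d[b,a],c) for a,b in zip(u,v)]);p=im[v,u].astype(int)
    near=np.hypot(X[:,0]-cx,X[:,1]-cy)<45
    f=near&(np.hypot(X[:,0]-cx,X[:,1]-cy)<20)&(p.min(1)>60);P=X[f];m=np.median(P,0)
    for _ in range(3): n=np.linalg.svd(P-m,full_matrices=0)[2][2];n*=np.sign(n[2]);P=P[abs((P-m)@n)<2];m=P.mean(0)
    print("face z",m.round(1),"n",n.round(3),len(P))
    b=near&(p[:,2]>p[:,0]+30)&(X[:,2]>38);B=X[b]
    fit=lambda Q:least_squares(lambda q:np.hypot(Q[:,0]-q[0],Q[:,1]-q[1])-q[2],[cx,cy,30],loss="soft_l1").x.round(1)
    print("tape",len(B),fit(B),B.min(0).round(1),B.max(0).round(1))
    r=near&(p.min(1)>140)&(X[:,2]>38)&(X[:,2]<46.5);R=X[r];R=R[np.hypot(R[:,0]-cx,R[:,1]-cy)>32];print("ring",len(R),fit(R) if len(R)>20 else "")
E
python3 - <<'E'
from h import *
print(sense()["tcp_pos"]);grab("wrist","w10");flat("w10")
E
```

```text
time_s: 13.95
tcp_pos: [475.3, -248.1, 141.3]
eef_rot: [3.141, -0.001, 0.002]
ft_force: [0.4, 0.5, -0.0]
width: 29.9
grip_force: 0.0
[ 475.33353741 -248.07483271  141.26085149]
face z [ 581.3 -248.    51.3] n [-0.002  0.     1.   ] 2754
tape 424 [ 581.3 -247.2   30.2] [ 551.3 -277.9   38.3] [ 614.6 -217.    51.3]
ring 1070 [ 581.2 -247.4   35.3]
```

View pics/w10.png

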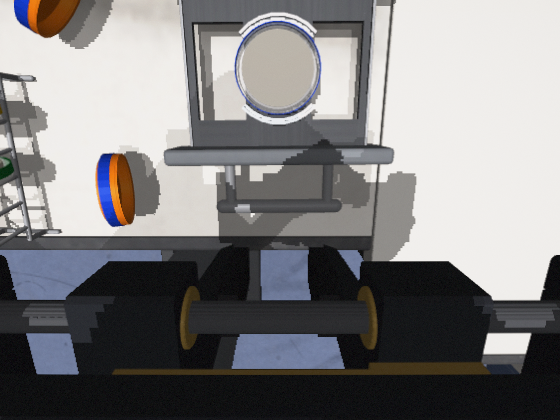

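The dish is flat (tilt below 0.2°), centred at (581,-247), with ring centre (581,-247). Now I push the drawer home.

```bash
python3 -m inch '[[[-33,0,20,0,1],[-33,0,60,0,1],[-33,0,95,0,1],[-33,0,103,0,1],[-25,0,103,0,1],[-18,0,103,0,1],[-10,0,103,0,1],[0,0,103,0,1]]]'; python3 -m inch '[[[12,0,0,0,1],[24,0,0,0,1],[36,0,0,0,1],[48,0,0,0,1],[60,0,0,0,1],[72,0,0,0,1],[84,0,0,0,1],[94,0,0,0,1]]]';python3 -m inch '[[[3,0,0,0,1],[5,0,0,0,1],[5,0,0,0,1]]]'
```

```text
time_s: 14.8
tcp_pos: [476.4, -248.1, 39.0]
eef_rot: [3.14, 0.001, 0.002]
ft_force: [-1.5, -0.8, 1.7]
width: 0.6
grip_force: 1.1
time_s: 15.6
tcp_pos: [570.4, -247.5, 38.5]
eef_rot: [3.141, 0.001, 0.001]
ft_force: [-1.7, -0.1, 1.9]
width: 0.5
grip_force: 1.0
time_s: 15.9
tcp_pos: [574.4, -247.7, 37.8]
eef_rot: [3.141, 0.0, 0.001]
ft_force: [-0.0, -0.6, 0.6]
width: 0.4
grip_force: 0.0
```

```bash
python3 -m inch '[[[2,0,0,0,1],[4,0,0,0,1],[4,0,0,0,1]]]';python3 -m inch '[[[2,0,0,0,1],[4,0,0,0,1],[4,0,0,0,1]]]'; python3 -m inch '[[[2,0,0,0,1],[3,0,0,0,1],[3,0,0,0,1]]]'
```

```text
time_s: 16.2
tcp_pos: [576.6, -247.7, 37.7]
eef_rot: [-3.141, -0.0, 0.007]
ft_force: [-9.5, -0.5, 4.5]
width: 0.2
grip_force: 4.7
time_s: 16.5
tcp_pos: [576.9, -247.7, 37.6]
eef_rot: [-3.139, -0.0, 0.021]
ft_force: [-27.7, -1.3, 14.2]
width: 0.4
grip_force: 14.2
time_s: 16.8
tcp_pos: [577.1, -247.6, 37.6]
eef_rot: [-3.138, -0.0, 0.031]
ft_force: [-41.7, -2.1, 21.2]
width: 0.4
grip_force: 21.3
```

```bash
python3 -m inch '[[[-12,0,0,0,1],[-30,0,0,0,1],[-30,0,0,0,1],[-30,0,-50,0,1],[-30,0,-95,0,1],[-30,0,-95,0,1]]]'; python3 - <<'E'
from h import *
print(sense()["tcp_pos"]);im,d,c=grab("wrist","w11")
h=cv2.cvtColor(im,cv2.COLOR_RGB2HSV);m=(h[...,0]>50)&(h[...,0]<80)&(h[...,1]>130)&(d>0)
v,u=np.nonzero(m);X=np.array([px2w(a,b,d[b,a],c) for a,b in zip(u,v)]);X=X[(X[:,2]>100)&(X[:,2]<113)&(X[:,1]>-215)];print(len(X),X.min(0),X.max(0))
D=[px2w(a,b,d[b,a],c) for b in range(100,235) for a in range(200,360) if d[b,a]>0];D=np.array(D)
k=(abs(D[:,2]-63)<3)&(D[:,0]<650);print("panel top x",len(D[k]),D[k].min(0),D[k].max(0))
E
```

```text
time_s: 17.4
tcp_pos: [558.2, -249.2, 139.1]
eef_rot: [3.135, 0.0, 0.016]
ft_force: [0.1, -0.8, 0.7]
width: 0.9
grip_force: 0.0
[ 558.15077835 -249.19687514  139.11713618]
1559 [ 661.50849226 -205.67885675  100.08205161] [ 683.27023695 -184.66875245  110.22675819]
panel top x 2903 [ 627.20958037 -305.45647375   60.00039205] [ 639.6901152  -194.65679443   65.92921765]
```

```bash
python3 -m inch '[[[40,-20,0,0,1],[80,-40,0,0,1],[114,-54,0,0,1],[114,-54,0,0,1],[114,-54,22,0,1],[114,-54,28,0,1],[114,-54,28,0,1]]]'; python3 -m inch '[[[0,0,2,0,1],[0,0,4,0,1],[0,0,6,0,1],[0,0,8,0,1],[0,0,8,0,1]]]'; python3 -m inch '[[[0,0,2,0,1],[0,0,2,0,1]]]'
```

```text
time_s: 18.15
tcp_pos: [668.9, -193.3, 104.5]
eef_rot: [-3.14, -0.0, 0.001]
ft_force: [0.3, 1.2, 3.7]
width: 0.6
grip_force: 1.7
time_s: 18.65
tcp_pos: [669.2, -193.5, 103.2]
eef_rot: [3.14, 0.0, 0.007]
ft_force: [-14.0, 8.6, 39.6]
width: 0.4
grip_force: 19.8
time_s: 18.85
tcp_pos: [669.3, -193.5, 103.0]
eef_rot: [3.139, 0.001, 0.009]
ft_force: [-18.4, 9.7, 49.1]
width: 0.7
grip_force: 24.6
```

```bash
python3 -m inch '[[[0,0,-12,0,1],[0,0,-40,0,1],[-40,0,-60,0,1],[-85,0,-60,0,1],[-100,0,-60,0,1],[-100,0,-60,0,1]]]'; python3 - <<'E'
from h import *
at("w1",[(150,118),(190,118),(188,135),(118,118),(160,152)])
s=sense();print(s["tcp_pos"],s["time_s"]);im,d,c=grab("wrist","w12")
h=cv2.cvtColor(im,cv2.COLOR_RGB2HSV);m=(h[...,0]>50)&(h[...,0]<80)&(h[...,1]>130)&(d>0)
v,u=np.nonzero(m);X=np.array([px2w(a,b,d[b,a],c) for a,b in zip(u,v)]);X=X[(X[:,1]>-215)&(X[:,2]>95)&(X[:,2]<115)];print(len(X),np.median(X,0))
D=np.array([px2w(a,b,d[b,a],c) for b in range(80,240) for a in range(150,400) if d[b,a]>0])
k=(abs(D[:,2]-63)<3)&(D[:,0]<650)&(D[:,1]<-230);print("panel",k.sum(),D[k].min(0) if k.sum() else 0)
im,d,c=grab("top","t12");h=cv2.cvtColor(im,cv2.COLOR_RGB2HSV)
for n,lo,hi in(("g",50,90),("y",18,34)):
  m=(h[...,0]>=lo)&(h[...,0]<=hi)&(h[...,1]>120)&(d>0);m[:,:195]=0;m[:,245:]=0;m[:235]=0;m[300:]=0
  v,u=np.nonzero(m);X=np.array([px2w(a,b,d[b,a],c) for a,b in zip(u,v)]);zs=X[X[:,2]>60]
  print(n,len(X),zs.mean(0) if len(zs) else 0)
E
```

```text
time_s: 19.45
tcp_pos: [567.2, -193.9, 154.8]
eef_rot: [-3.141, 0.002, 0.002]
ft_force: [0.2, -0.8, -0.1]
width: 0.7
grip_force: 0.0
(150, 118) [ 673.1 -195.7  107.7] [ 54 161  84]
(190, 118) [ 673.2 -209.7   99.1] [141 143 144]
(188, 135) [ 666.  -208.2   99.1] [137 141 141]
(118, 118) [ 673.3 -178.3   98.9] [149 155 155]
(160, 152) [ 658.7 -195.2   99.2] [132 134 137]
[ 567.22544823 -193.93507618  154.78952065] 19.45
1168 [ 672.23423609 -194.53149466  107.68593174]
panel 1177 [ 627.17395809 -284.06026251   60.07545925]
g 77 [505.15918592  -4.57095892  73.94662901]
y 117 [551.30002     -5.62649723  73.41592279]
```

```bash
python3 -c "
from plant import *
print(hand_in())"
```

```text
the job is handed in; nothing more can be done
None
```

The job is handed in (no verdict was returned): the blue-taped dish lay flat, culture side up, in the ring before I pushed the drawer home to its stop; the start button was pressed to its stop and sprang back, and the yellow and green dishes have not moved.

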